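# Press a stoppered flask into the touch mixer

## Robot

A 7-joint arm with a two-finger parallel gripper is mounted at the origin on a cart in front of the work surface, level with it; the furniture and walls round the work are solid. World frame = base frame: x ahead of the robot, y to its left, z up, the work surface at z = 0. Lengths are in m, angles in rad, forces in N, time in s.
With the tool pointing down it reaches from about 0.425 to 0.925 m from the base axis. Payload 6.8 kg.
Tool frame: the origin (TCP) lies between the finger pads, 19 mm behind the fingertips; this is the grasp point; z points along the fingers, y is the line along which they close (so a half turn about z gives the same grasp; the last joint's range is limited). The gripper opens to 88 mm and grips with 3 to 60 N. Pads are 20 mm wide; open, the fingers measure 115 mm over their backs; the gripper's body (75 mm by 178 mm) begins 61 mm behind the grasp point.
Start: joints at [1.02, 0.477, 0.022, 1.555, -0.011, 1.109, -0.083], TCP at [0.289, -0.61, 0.241] pointing down, gripper open.
Joint ranges: [-2.96, 2.96], [-0.34, 2.1], [-1.41, 1.46], [0.24, 2.44], [-1.37, 4.51], [0.17, 1.92], [-2.96, 2.96]. Speed limits (rad/s): [2.39, 2.39, 3.14, 3.14, 3.14, 3.14, 3.14].

## Interface

Orientations are given as a rotation vector (axis times angle).
In Python, from workcell import arm gives the robot as it stands.
- The arm moves only by the shell command python3 -m jog 'ROWS' [FORCE]. ROWS is JSON, a list of rows, each an object with "claw": the opening, from 0 (shut) to 1 (fully open); "offset": the shift along the tool's x, y, z in cm, a list of three; "angular": the turn, a rotation vector about the tool's x, y, z in degrees, a list of three. In form: [{"claw": claw, "offset": [dx, dy, dz], "angular": [ax, ay, az]}, ...]. A call has 1 to 5 rows; each row is the pose to reach, as a shift and turn from the pose commanded when the call began, along the tool's axes at that moment; what a row does not reach only later rows make up. A row lasts 1/8 s, in which the tool goes at most 62.5 mm and 10.7 degrees, less where a joint would pass 70% of its speed; a pose out of reach is approached as far as the arm can. A call with a gripper value outside its range is refused whole. The fingers move at their own pace and stop on an object; FORCE is the grip in N (left out, the last holds). Time passes only in rows, so rows that repeat a pose let the fingers close. It gives the time, the measured TCP pose, the force, the opening and the grip force at its end, in the units of the state.
- arm.read_state(): the state, without advancing time (a new reading comes with each control period).
- arm.camera(name): name is "side" or "top"; returns a dict with "image" (420x560x3 uint8, red, green, blue), "fx", "fy", "cx", "cy" (pixels), "k1" (the pictures are not rectified: a ray, as slopes to the right and down, at radius r is drawn at 1 + k1 r^2 times it, then the intrinsics apply), "R" (3x3) and "t" (3): a world point X has camera coordinates R X + t. Camera axes: x right, y down, z forward; pixel columns grow to the right and rows downward; lengths in m; the calibration is good to about 2 mm. A picture is of the moment at which its call begins. There is no depth.
- arm.sign_off(): hands the job in; it is judged then, once.
The state is a dict: "time": time; "joint_positions": joint angles; "qvel": joint speeds; "joint_efforts": joint torques, N m; "eef_pos": TCP position; "eef_rot": TCP orientation; "ft_force": force on the tool from outside, world axes, zero at the start; "moment": the same for the moment, N m; "grip_width": opening from 0.0 (shut) to 1.0 (fully open); "gripper_force": force on a finger pad.
Only numpy, scipy, OpenCV 4.12 (cv2) and the standard library are available. Lean on these libraries where they do the work, as an engineer would, in place of code of your own. Each camera call takes 0.05 s, during which the arm holds its last target. There are 200 camera calls.

## Task

Mix the stoppered flask on the touch mixer: first turn the mixer's black dial until its white pointer stands at the red speed mark and let go of it. Then take the clear stoppered flask, set it upright in the sprung ring cradle and press it down until the cradle reaches its lower stop; the program finishes while the gripper is still holding it pressed down there. Do not tip the flask, do not push the cradle down before the dial is set, and leave the blue flask, the timer, the pen and the tape roll where they are.

Things in the scene. Friction and masses are not known exactly. Their poses are not given: they have to be found in the camera images.
- mixer: white touch mixer fixed to the bench, 220 (x) x 150 (y) x 50 mm high with a blue band; origin at the centre of its underside, x towards its back (away from the robot at yaw 0), z up. The dial's axis stands 70 mm before the origin (x = -70 mm, y = 0), the cradle's axis 52 mm behind it (x = +52 mm, y = 0).
- dial (a joint): angle of the black round speed dial on the mixer's top, rad, 0 to 3.14, grows clockwise seen from above; at 0 the white pointer points along the mixer's +y (left), at 1.57 along its +x (to the back). It stays where it is left (friction 0.03 N m). Skirt 52 mm across and 4 mm high; above it the ribbed round grip, 38 mm across, from 5 to 33 mm above the mixer's top.
- red_mark (a joint): angle of the red speed mark on the scale round the dial, rad, same zero and direction as the dial: the dial is set when both read the same. The mark is flat, cannot be touched, and stands elsewhere each time. The black scale ticks are 0.314 rad apart.
- dial_grip (a point): point on the dial's axis to put the TCP at for gripping the dial from above, 77 mm above the bench, 6 mm below the dial's flat top
- dial_pointer (a point): end of the white pointer of the dial, 30 mm from the dial's axis
- mark_point (a point): point of the red mark 30 mm from the dial's axis, at the height of the pointer's end
- cradle (a joint): how far the sprung cradle is pressed down, m: 0 when free, 0.016 at its lower stop. Its spring needs about 3 N to start moving and 11 N at the stop, so the flask's weight alone does not press it.
- cradle_seat (a point): centre of the cradle's seat, on which the flask's flat bottom stands, 75 mm above the bench when free. The cradle is a black round cup with an orange seat on a steel coil spring on the mixer's back half: inside about 62 mm across, widening to 68 mm at the rim; the rim is 22 mm above the seat; outside 77 mm across.
- flask: clear stoppered volumetric flask, 191 mm high with its black stopper, 0.12 kg (the weight varies); round bulb 56 mm across at 10 to 58 mm height, upright; origin at the centre of its flat underside, z up its axis. The smooth glass neck is about 25 mm across from 65 to 160 mm height (friction with the fingers about 0.6: hold it with 35 N or more), the stopper tops it, 24 mm across.
- flask_neck (a point): point on the flask's axis 140 mm above its underside, at which to put the TCP for gripping the neck from above
- blue_flask: open flask with blue contents, 57 mm across, 150 mm high, bystander; origin at the centre of its underside
- timer: white timer 66 x 66 x 20 mm lying on the bench, bystander; origin at the centre of its underside
- pen: white pen 146 mm long and 9 mm thick lying on the bench, bystander; origin at the centre of its underside
- tape_roll: beige roll of tape 68 mm across, 18 mm high, lying on the bench, bystander; origin at the centre of its underside
Mind the look-alikes: they are no part of the job. Leave any orange or pink look-alike of the flask alone.

How it is judged:
By the outcome, as a careful person would: the job done as asked, in the order asked, and still so for the second after the job is handed in, while the arm keeps its last pose, push and grip.
It also fails if it takes over 58 s, if anything falls off the work surface, if the arm or the gripper's body presses on something with over 40 N, if the wrist force passes 120 N, or if a joint passes its speed limit or range.

## Working session

There is one attempt and no reset: what is moved stays moved. The work goes in short steps, Python scripts to look and compute and a shell command to move; the robot and the scene stay as the last step left them, time stands still between calls to the robot, and variables do not carry over. Pictures are saved under pics/ and viewed, at most 10 in all, crops included, and the job is handed in when it is done.

```bash
mkdir -p pics
cat > h.py <<'E'
import numpy as np, cv2
from workcell import arm
from scipy.spatial.transform import Rotation as Ro
def snap(n,f=None):
    c=arm.camera(n)
    if f: cv2.imwrite('pics/'+f,c['image'][:,:,::-1])
    return c
def K(c): return np.array([[c['fx'],0,c['cx']],[0,c['fy'],c['cy']],[0,0,1.]]),np.array([c['k1'],0,0,0.])
def ray(c,px):
    k,d=K(c); u=cv2.undistortPoints(np.array([[px]],float),k,d)[0,0]
    R=np.array(c['R']);t=np.array(c['t']); return -R.T@t, R.T@np.array([u[0],u[1],1])
def plane(c,px,z):
    o,v=ray(c,px); return o+v*(z-o[2])/v[2]
def proj(c,X):
    k,d=K(c); R=np.array(c['R']); return cv2.projectPoints(np.array([X],float).reshape(-1,1,3),cv2.Rodrigues(R)[0],np.array(c['t'],float),k,d)[0].reshape(-1,2)
def tool(dw):  # world shift (m) -> tool cm
    s=arm.read_state(); return Ro.from_rotvec(s['eef_rot']).inv().apply(dw)*100
E
python3 - <<'E'
from h import *
for n in('top','side'):
    c=snap(n,n+'0.png'); print(n,{k:np.round(c[k],3).tolist() for k in c if k!='image'})
s=arm.read_state(); print(s); print(Ro.from_rotvec(s['eef_rot']).as_matrix().round(3))
E
```

```text
top {'fx': 402.085, 'fy': 402.085, 'cx': 275.858, 'cy': 202.471, 'k1': -0.063, 'R': [[-0.002, -1.0, -0.003], [-0.974, 0.003, -0.228], [0.228, 0.003, -0.974]], 't': [-0.036, 0.572, 0.928]}
side {'fx': 457.668, 'fy': 457.668, 'cx': 283.727, 'cy': 203.413, 'k1': 0.008, 'R': [[0.993, -0.118, 0.003], [-0.045, -0.404, -0.914], [0.109, 0.907, -0.407]], 't': [-0.557, 0.09, 1.126]}
{'time': 0.1, 'joint_positions': array([ 1.01990691,  0.47772555,  0.02234014,  1.55634285, -0.01146852,
        1.10930063, -0.08308643]), 'qvel': array([ 0.00023819, -0.00177966, -0.00096488, -0.00225262,  0.0001211 ,
        0.00315856,  0.00012727]), 'joint_efforts': array([ 3.65577012e-03, -5.84093356e+01,  1.53959244e+00, -2.73312914e+01,
       -5.42514771e-02,  1.31246573e-02,  4.79022799e-05]), 'eef_pos': array([ 0.28897624, -0.6094463 ,  0.24047755]), 'eef_rot': array([-3.06336477e+00, -6.89595835e-01,  7.91032449e-04]), 'ft_force': array([-0.60491311, -0.21839323,  0.45579887]), 'moment': array([-0.0089009 ,  0.00520704,  0.0429232 ]), 'gripper_force': 0.0, 'grip_width': 1.0005017883288394}
[[ 0.904  0.429 -0.001]
 [ 0.429 -0.904  0.001]
 [-0.    -0.002 -1.   ]]
```

View pics/top0.png

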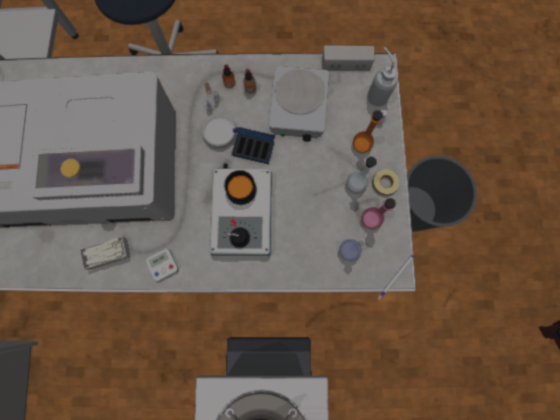

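View pics/side0.png

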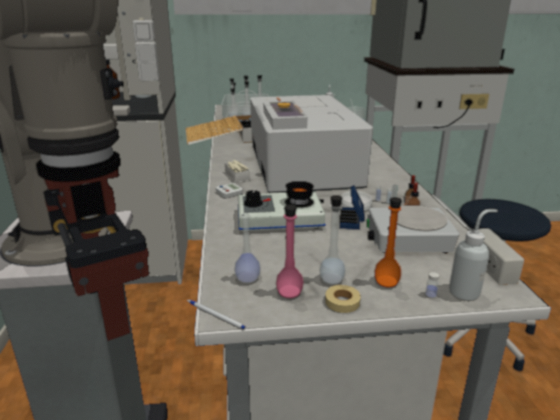

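Top view: the mixer is at (241,212), with its dial at (240,237), a red mark near (233,222) and the cradle at (240,187). Candidates for the flask:
- Clear, stoppered: bulb (357,183), stopper (371,162).
- Pink: (372,218).
- Orange: (363,142).
- Open blue: (350,250).
- White wash bottle: (383,85).

I choose the clear one. Next I'll check it and the dial in a crop.

Run:
```python
from h import *
a=cv2.imread('pics/top0.png');b=cv2.imread('pics/side0.png')
z=lambda i,x,y,w,h,f:cv2.resize(i[y:y+h,x:x+w],(w*f,h*f),interpolation=cv2.INTER_CUBIC)
A=z(a,205,205,75,55,5);B=z(a,325,145,75,55,5);C=z(b,235,180,95,55,4);D=z(b,305,190,75,110,3)
o=np.zeros((600,800,3),np.uint8)
for i,x,y in((A,0,0),(B,380,0),(C,0,280),(D,400,270)): o[y:y+i.shape[0],x:x+i.shape[1]]=i[:600-y,:800-x]
cv2.imwrite('pics/crop0.png',o)
# dial/red/white masks in top
h=cv2.cvtColor(a,cv2.COLOR_BGR2HSV)
r=cv2.inRange(h,(170,100,60),(180,255,255))|cv2.inRange(h,(0,130,60),(4,255,255))
m=np.zeros_like(r);m[205:260,205:280]=1
n,l,s,c=cv2.connectedComponentsWithStats(r*m); print('red',s[1:,4],c[1:])
print(a[230:242,220:250].mean(2).astype(int))
```

```text
red [20] [[233.1 221.9]]
[[ 89  89  89  89  89  88  88  87  88  89  86  76  58  41  32  28  27  27
   27  27  28  26  27  26  25  29  40  60  78  87]
 [ 89  89  88  87  84  85  87  89  89  88  82  65  44  29  27  27  26  27
   27  26  27  28  28  27  23  23  27  43  66  83]
 [ 89  88  88  83  77  76  83  91  92  88  74  58  45  38  35  31  30  29
   27  27  27  28  27  26  28  24  24  32  52  72]
 [ 89  89  88  87  84  81  86  95 104 100  82  69  70  70  66  57  46  38
   31  28  27  27  28  27  27  23  23  26  40  63]
 [ 89  89  88  89  88  87  89  96 110 114  96  76  83  93  93  84  75  66
   50  34  28  26  28  27  28  25  22  24  32  53]
 [ 89  89  88  89  88  88  87  85  87  85  70  54  54  62  67  72  82  85
   66  40  27  27  28  27  27  25  21  21  27  44]
 [ 89  88  86  83  82  82  86  86  82  66  44  32  28  30  34  43  53  56
   46  32  28  26  27  27  27  24  21  20  26  42]
 [ 89  87  81  73  70  73  82  87  84  65  39  26  25  27  27  28  30  30
   29  27  27  27  28  28  28  23  21  20  24  43]
 [ 89  88  86  84  83  83  87  89  85  65  39  27  25  27  27  26  26  27
   27  27  27  28  28  28  26  23  18  21  25  44]
 [ 88  88  89  89  89  89  89  89  84  66  41  25  23  25  27  27  27  27
   28  27  27  28  28  27  24  18  18  20  26  46]
 [ 89  88  88  89  89  89  89  89  85  68  45  27  23  25  27  26  26  26
   27  27  26  27  28  24  21  18  18  24  31  49]
 [ 88  89  89  89  88  89  89  89  86  75  52  31  18  21  25  24  26  27
   27  27  28  27  25  20  17  14  17  24  35  57]]
```

View pics/crop0.png

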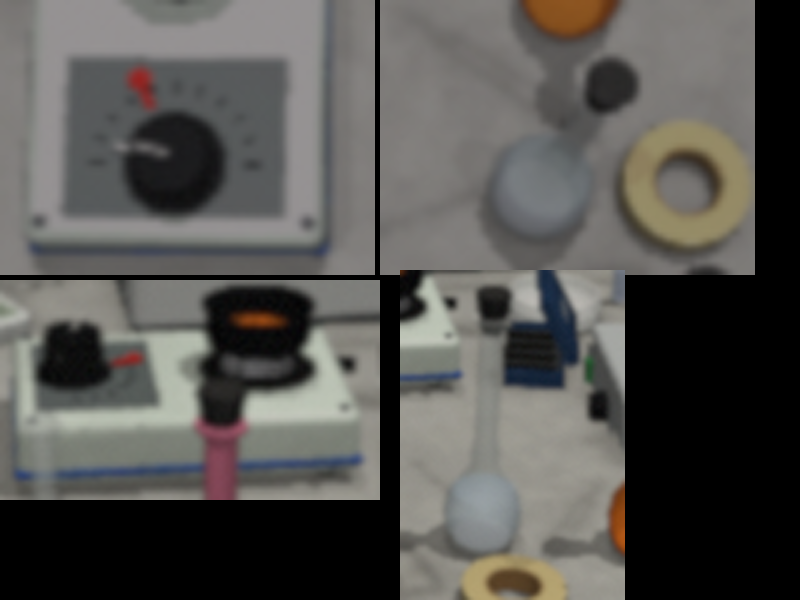

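Run:
```python
from h import *
a=cv2.imread('pics/top0.png');c=snap('top');im=c['image'][:,:,::-1].copy()
g=im.mean(2)
P=lambda u,v,z:plane(c,(u,v),z)
t0,t1=P(224.4,237.3,.05),P(255.6,237.9,.05)
ax=(t0+t1)/2; print('ticks',t0,t1,'axis',ax, 'yaw',np.degrees(np.arctan2(-(t0-t1)[0],(t0-t1)[1])))
# grey panel outline -> yaw
m=((g>70)&(g<110)).astype(np.uint8); mm=np.zeros_like(m);mm[205:262,208:275]=m[205:262,208:275]
mm=cv2.morphologyEx(mm,cv2.MORPH_OPEN,np.ones((3,3)))
cn=max(cv2.findContours(mm,0,2)[0],key=cv2.contourArea);rc=cv2.minAreaRect(cn);bx=cv2.boxPoints(rc)
print('panel',rc,[P(*p,.05).round(4).tolist() for p in bx])
h=cv2.cvtColor(im,cv2.COLOR_BGR2HSV)
def blob(m,x,y,w,hh):
    k=np.zeros(m.shape,np.uint8);k[y:y+hh,x:x+w]=m[y:y+hh,x:x+w]
    n,l,s,ct=cv2.connectedComponentsWithStats(k);i=1+np.argmax(s[1:,4]);return s[i],ct[i]
s,ct=blob(cv2.inRange(h,(3,150,90),(25,255,255)),222,170,36,36);print('seat',s,ct,P(*ct,.075))
s,ct=blob(((g<50)*1).astype(np.uint8),220,165,42,42);print('cradle dark',s,ct)
x,y,w,hh=s[:4];print('cradle rim L/R',P(x,y+hh/2,.097),P(x+w-1,y+hh/2,.097),P(x+w/2,y,.097))
s,ct=blob(((g<60)*1).astype(np.uint8),365,150,14,20);print('stopper',s,ct,P(*ct,.188))
s2=snap('side'); 
print('bulb',P(357.3,183,.034))
print(proj(s2,[P(*ct,.191)]),proj(s2,[P(*ct,.185)]))
for z in(.05,.083): print(z,[P(*p,z).round(4).tolist() for p in((228.3,233.8),(231.5,233.7),(238,235),(233,221.9))])
```

```text
ticks [0.48726821 0.0901167  0.05      ] [0.48567803 0.01307123 0.05      ] axis [0.48647312 0.05159397 0.05      ] yaw -1.1823844480856458
panel ((239.5, 232.0), (30.0, 43.0), 90.0) [[0.5383, 0.1075, 0.05], [0.5381, 0.0001, 0.05], [0.4632, -0.0004, 0.05], [0.4633, 0.1052, 0.05]]
seat [228 176  25  22 426] [239.72300469 186.51877934] [0.61010316 0.05225128 0.075     ]
cradle dark [225 171  31  33 364] [240.02747253 187.87637363]
cradle rim L/R [0.60166329 0.08573248 0.097     ] [0.60143383 0.01315895 0.097     ] [0.64327469 0.04899849 0.097     ]
stopper [366 157  10  11  78] [370.30769231 161.96153846] [ 0.63464074 -0.24723235  0.188     ]
bulb [ 0.63016755 -0.24781335  0.034     ]
[[335.87453484 196.38662939]] [[336.92236761 199.45731277]]
0.05 [[0.496, 0.0807, 0.05], [0.4962, 0.0728, 0.05], [0.493, 0.0566, 0.05], [0.5258, 0.0697, 0.05]]
0.083 [[0.4909, 0.0766, 0.083], [0.4911, 0.069, 0.083], [0.488, 0.0534, 0.083], [0.5198, 0.066, 0.083]]
```

The crop confirms the clear flask with a black stopper: bulb at top (357,183), stopper at (370,162). Measured values:
- **Dial:** axis at (0.487, 0.051). The pointer end is 30.6 mm out at about 0.3 rad.
- **Red mark:** about 1.14 rad.
- **Seat:** (0.610, 0.052), 123 mm from the dial, as it should be.
- **Mixer yaw:** about 0.

I'll reach for the dial first.

```bash
python3 -m jog '[{"claw":1,"offset":[4,-4.4,0],"angular":[0,0,0]},{"claw":1,"offset":[8,-8.8,0],"angular":[0,0,0]},{"claw":1,"offset":[12,-13.2,0],"angular":[0,0,0]},{"claw":1,"offset":[16,-17.7,0],"angular":[0,0,0]},{"claw":1,"offset":[20,-22.1,0],"angular":[0,0,0]}]' 20
python3 -m jog '[{"claw":1,"offset":[4,-4.4,0],"angular":[0,0,0]},{"claw":1,"offset":[8,-8.8,0],"angular":[0,0,0]},{"claw":1,"offset":[12,-13.2,0],"angular":[0,0,0]},{"claw":1,"offset":[16,-17.7,0],"angular":[0,0,0]},{"claw":1,"offset":[20,-22.1,0],"angular":[0,0,0]}]'
python3 -c "
from h import *
print(arm.read_state()['joint_positions'].round(2)); print(tool(np.array([.487,.051,.077])-arm.read_state()['eef_pos']))"
```

```text
time: 0.82
eef_pos: [0.3755, -0.3225, 0.2414]
eef_rot: [3.065, 0.69, 0.0]
ft_force: [2.0, -0.7, 0.4]
grip_width: 0.998
gripper_force: 0.0
time: 1.45
eef_pos: [0.4615, -0.0373, 0.2416]
eef_rot: [3.065, 0.689, 0.001]
ft_force: [0.3, -1.2, -0.6]
grip_width: 1.001
gripper_force: 0.0
[ 0.27  0.15 -0.35  2.02  0.06  0.98 -1.24]
[ 6.08122512 -6.89790384 16.4556232 ]
```

```bash
python3 -m jog '[{"claw":1,"offset":[3,-3.5,1],"angular":[0,0,0]},{"claw":1,"offset":[6.0,-6.9,4],"angular":[0,0,0]},{"claw":1,"offset":[6.0,-6.9,7],"angular":[0,0,0]},{"claw":1,"offset":[6,-6.9,8],"angular":[0,0,0]},{"claw":1,"offset":[6,-6.9,8],"angular":[0,0,0]}]'
python3 -c "
from h import *
print(arm.read_state()['joint_positions'].round(2)); print(tool(np.array([.487,.051,.077])-arm.read_state()['eef_pos']))
c=snap('side');x=c['image'][150:300,180:380,::-1];cv2.imwrite('pics/s1.png',cv2.resize(x,(800,600)))"
```

```text
time: 2.08
eef_pos: [0.4857, 0.0482, 0.1612]
eef_rot: [3.065, 0.688, -0.002]
ft_force: [1.1, 0.0, -0.0]
grip_width: 1.0
gripper_force: 0.0
[ 0.11  0.3  -0.4   2.05  0.16  0.82 -1.51]
[ 0.25184362 -0.19542044  8.41682522]
```

View pics/s1.png

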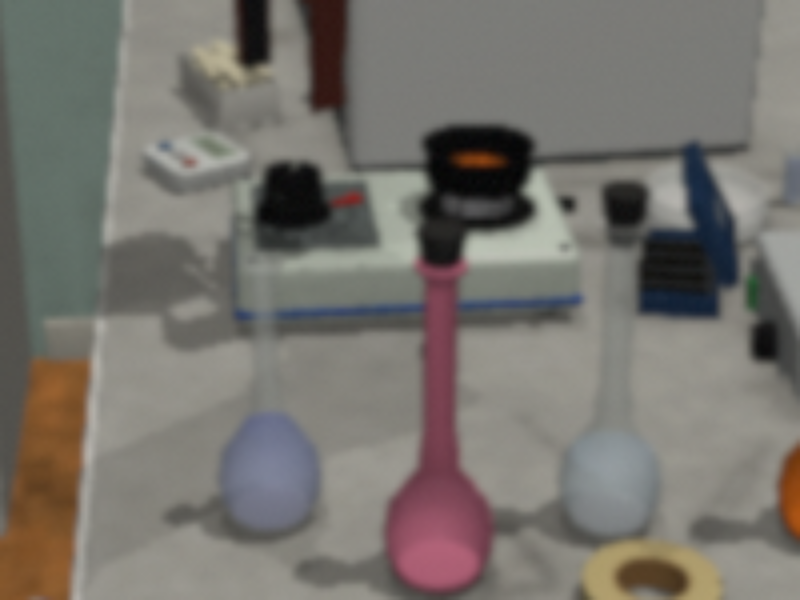

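The fingers stand either side of the dial (side view: dial at crop (290,195), fingers at (255,40) and (330,70)). Now I'll descend and grip.

```bash
python3 -m jog '[{"claw":1,"offset":[0.2,-0.1,3],"angular":[0,0,0]},{"claw":1,"offset":[0.2,-0.1,6],"angular":[0,0,0]},{"claw":1,"offset":[0.2,-0.1,8],"angular":[0,0,0]},{"claw":1,"offset":[0.2,-0.1,8.4],"angular":[0,0,0]},{"claw":1,"offset":[0.2,-0.1,8.4],"angular":[0,0,0]}]'
python3 -m jog '[{"claw":0.3,"offset":[0,0,0],"angular":[0,0,0]},{"claw":0.3,"offset":[0,0,0],"angular":[0,0,0]},{"claw":0.3,"offset":[0,0,0],"angular":[0,0,0]},{"claw":0.3,"offset":[0,0,0],"angular":[0,0,0]},{"claw":0.3,"offset":[0,0,0],"angular":[0,0,0]}]' 20
```

```text
time: 2.75
eef_pos: [0.4881, 0.0505, 0.0784]
eef_rot: [3.065, 0.689, 0.002]
ft_force: [-0.7, 0.6, -0.2]
grip_width: 1.003
gripper_force: 0.0
time: 3.38
eef_pos: [0.4871, 0.051, 0.0774]
eef_rot: [-3.064, -0.69, 0.0]
ft_force: [-7.1, 12.8, 4.8]
grip_width: 0.47
gripper_force: 7.7
```

```bash
python3 -m jog '[{"claw":0.3,"offset":[0,0,0],"angular":[0,0,0]},{"claw":0.3,"offset":[0,0,0],"angular":[0,0,0]}]' 20
```

```text
time: 3.62
eef_pos: [0.4863, 0.0528, 0.0773]
eef_rot: [-3.062, -0.692, 0.001]
ft_force: [-3.6, 6.0, 2.9]
grip_width: 0.43
gripper_force: 20.0
```

```bash
python3 -m jog '[{"claw":0.3,"offset":[0,-0.3,0],"angular":[0,0,9]},{"claw":0.3,"offset":[0,-0.3,0],"angular":[0,0,18]},{"claw":0.3,"offset":[0,-0.3,0],"angular":[0,0,27]},{"claw":0.3,"offset":[0,-0.3,0],"angular":[0,0,36]},{"claw":0.3,"offset":[0,-0.3,0],"angular":[0,0,45]}]' 20
python3 -m jog '[{"claw":0.3,"offset":[0,0,0],"angular":[0,0,0]},{"claw":0.3,"offset":[0,0,0],"angular":[0,0,0]}]'
python3 -c "
from h import *
s=arm.read_state();print(s['moment'],s['joint_positions'].round(2))
c=snap('top');x=c['image'][190:280,190:310,::-1];cv2.imwrite('pics/t1.png',cv2.resize(x,(800,600),interpolation=2))"
```

```text
time: 4.25
eef_pos: [0.4863, 0.0527, 0.0774]
eef_rot: [3.093, -0.544, 0.001]
ft_force: [0.3, -2.8, -0.2]
grip_width: 0.431
gripper_force: 20.0
time: 4.5
eef_pos: [0.4862, 0.0527, 0.0774]
eef_rot: [3.096, -0.532, 0.001]
ft_force: [0.8, -3.6, 1.3]
grip_width: 0.43
gripper_force: 20.0
[-0.78912312 -0.26094114 -0.00368036] [-0.1   0.42 -0.17  2.12  0.12  0.62 -2.26]
```

View pics/t1.png

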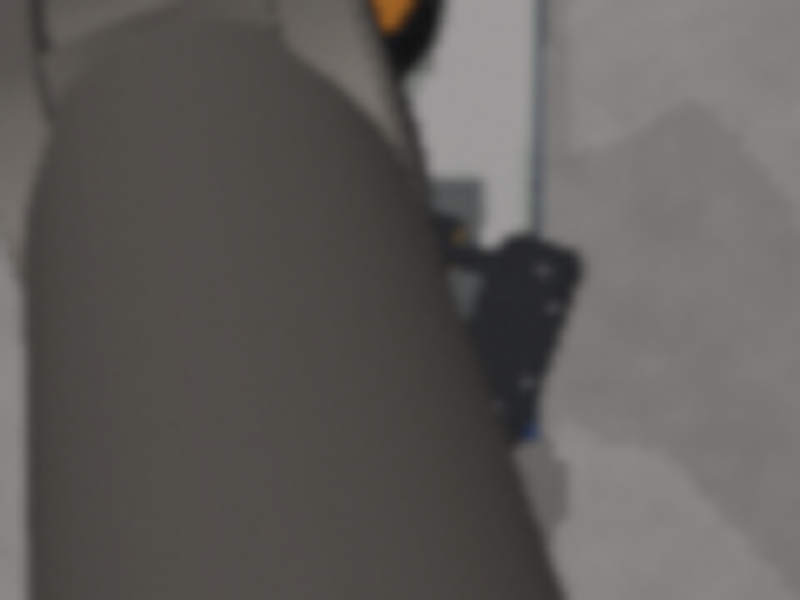

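The arm hides the dial, as expected. I'll add the last 2°, release, rise and back off to look.

```bash
python3 -m jog '[{"claw":0.3,"offset":[0,0,0],"angular":[0,0,2]},{"claw":0.3,"offset":[0,0,0],"angular":[0,0,2]},{"claw":1,"offset":[0,0,0],"angular":[0,0,2]},{"claw":1,"offset":[0,0,0],"angular":[0,0,2]},{"claw":1,"offset":[0,0,0],"angular":[0,0,2]}]'
python3 -m jog '[{"claw":1,"offset":[0,0,0],"angular":[0,0,0]},{"claw":1,"offset":[0,0,-3],"angular":[0,0,0]},{"claw":1,"offset":[0,0,-8],"angular":[0,0,0]},{"claw":1,"offset":[0,0,-14],"angular":[0,0,0]},{"claw":1,"offset":[0,0,-20],"angular":[0,0,0]}]'
python3 -c "
from h import *
print(arm.read_state()['joint_positions'].round(2),tool([0,-.28,0]))"
```

```text
time: 5.18
eef_pos: [0.4858, 0.0539, 0.0773]
eef_rot: [-3.086, 0.589, 0.001]
ft_force: [0.1, 0.5, -0.0]
grip_width: 0.733
gripper_force: 0.0
time: 5.8
eef_pos: [0.4855, 0.0534, 0.2792]
eef_rot: [-3.086, 0.589, 0.0]
ft_force: [1.1, 1.0, -0.3]
grip_width: 0.995
gripper_force: 0.0
[-0.07  0.14 -0.18  1.93  0.03  1.07 -2.21] [ 1.03160787e+01  2.60303382e+01 -3.79046896e-03]
```

```bash
python3 -m jog '[{"claw":1,"offset":[2,5.2,0],"angular":[0,0,-9]},{"claw":1,"offset":[4,10.4,0],"angular":[0,0,-18]},{"claw":1,"offset":[6,15.6,0],"angular":[0,0,-27]},{"claw":1,"offset":[8,20.8,0],"angular":[0,0,-36]},{"claw":1,"offset":[10.3,26,0],"angular":[0,0,-45]}]'
python3 - <<'E'
from h import *
c=snap('top');im=c['image'][:,:,::-1];x=im[205:260,205:280];cv2.imwrite('pics/t2.png',cv2.resize(x,(750,550),interpolation=2))
print(arm.read_state()['joint_positions'].round(2))
E
```

```text
time: 6.42
eef_pos: [0.4856, -0.2278, 0.2775]
eef_rot: [3.075, 0.645, 0.001]
ft_force: [1.0, 0.0, 0.7]
grip_width: 0.997
gripper_force: 0.0
[ 0.36  0.22 -0.02  1.84  0.01  1.08 -0.83]
```

View pics/t2.png

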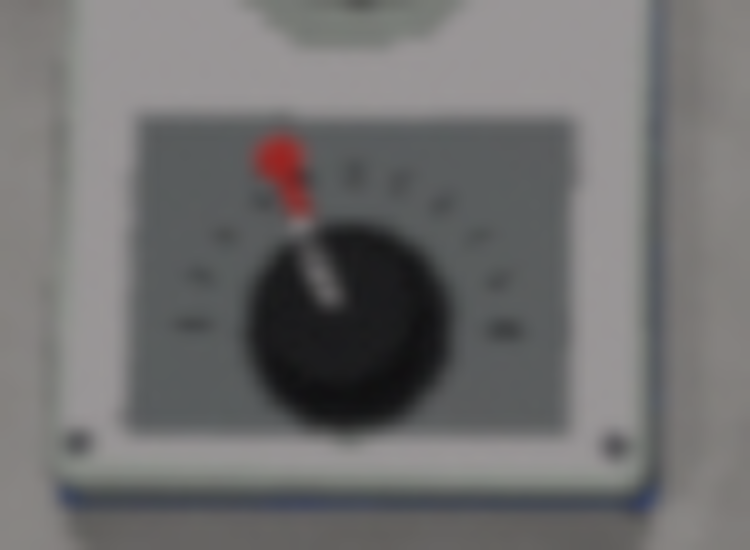

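Run:
```python
from h import *
c=snap('top');f=lambda x,y,z:plane(c,(x/10+205-.45,y/10+205-.45),z)
ax=(f(192,324,.05)+f(506,329,.05))/2;print(ax)
for n,p,z in(('disc',(280,160),.05),('inner',(303,212),.05),('tip',(302,228),.054),('tip',(304,235),.054),('topin',(333,300),.083),('topout',(308,245),.083)):
    d=f(*p,z)-ax;print(n,d.round(4),np.hypot(*d[:2]),np.arctan2(d[0],d[1]))
# flask from both views
im=c['image'][:,:,::-1];g=im.mean(2)
s=snap('side');gs=s['image'].mean(2)
k=np.zeros(gs.shape,np.uint8);k[192:215,325:348]=gs[192:215,325:348]<60
n,l,st,ct=cv2.connectedComponentsWithStats(k);i=1+np.argmax(st[1:,4]);print('side stopper',st[i],ct[i])
x,y,w,h=st[i][:4]
o1,v1=ray(c,(370.3,162.0));o2,v2=ray(s,ct[i])
A=np.stack([v1,-v2],1);q=np.linalg.lstsq(A,o2-o1,rcond=None)[0];print(o1+q[0]*v1,o2+q[1]*v2)
print('side bulb', proj(s,[[.632,-.247,0.034]]),proj(s,[[.632,-.247,0.0]]))
```

```text
[0.48746845 0.05296918 0.05      ]
disc [0.0418 0.0179 0.    ] 0.04546787462248289 1.1655954942243083
inner [0.0287 0.0119 0.    ] 0.03103205484421341 1.1767343091191629
tip [0.0239 0.0117 0.004 ] 0.026633954555575427 1.117982310534543
tip [0.0222 0.0111 0.004 ] 0.024828643176293796 1.1063530400024317
topin [0.0016 0.0008 0.033 ] 0.0017703064295406786 1.1108763611073804
topout [0.0149 0.007  0.033 ] 0.01645866565420369 1.1293562034738673
side stopper [331 196  10  11  96] [335.6875     200.85416667]
[ 0.63618131 -0.24837474  0.18324805] [ 0.63331244 -0.24813281  0.18220437]
side bulb [[331.47044869 265.60452168]] [[330.74497794 279.37272596]]
```

Run:
```python
from h import *
I=np.mean([snap('top')['image'].astype(float) for _ in range(4)],0);c=snap('top')
T=I[215:250,222:258]
yy,xx=np.mgrid[215:250,222:258]
w=np.clip(T[...,0]-T[...,1:].max(2)-25,0,None)
def rows(w,z,name,sel):
    for y in range(sel[0],sel[1]):
        r=w[y-215]
        if r.sum()>30:
            u=(r*xx[0]).sum()/r.sum();p=plane(c,(u,y),z);print(name,y,round(u,2),round(r.sum()),p[:2].round(4))
rows(w,.05,'red',(217,228))
g=T.min(2)
m=(np.hypot(xx-237.5,yy-232)<9)
b=np.clip(g-45,0,None)*(xx>231)*(xx<242)*(yy>=227)
for z in(.054,.083): rows(b,z,'ptr%.3f'%z,(227,237))
print(g[9:22,8:20].astype(int))
# dial dark top / skirt symmetric extents per row
```

```text
red 219 232.54 202 [0.5332 0.071 ]
red 220 232.49 318 [0.5306 0.0711]
red 221 232.47 301 [0.5281 0.0711]
red 222 232.68 210 [0.5256 0.0705]
red 223 233.45 126 [0.5231 0.0685]
red 224 233.9 118 [0.5205 0.0673]
red 225 234.22 92 [0.518  0.0665]
ptr0.054 227 234.92 312 [0.5123 0.0642]
ptr0.054 228 233.77 188 [0.5098 0.067 ]
ptr0.054 229 233.91 113 [0.5073 0.0666]
ptr0.054 230 235.29 87 [0.5048 0.0631]
ptr0.054 231 236.13 99 [0.5023 0.061 ]
ptr0.054 232 236.5 131 [0.4998 0.0601]
ptr0.054 233 236.91 109 [0.4973 0.059 ]
ptr0.054 234 237.3 104 [0.4948 0.058 ]
ptr0.054 235 237.49 34 [0.4924 0.0575]
ptr0.083 227 234.92 312 [0.5073 0.0611]
ptr0.083 228 233.77 188 [0.5049 0.0638]
ptr0.083 229 233.91 113 [0.5025 0.0635]
ptr0.083 230 235.29 87 [0.5    0.0601]
ptr0.083 231 236.13 99 [0.4976 0.058 ]
ptr0.083 232 236.5 131 [0.4952 0.0571]
ptr0.083 233 236.91 109 [0.4928 0.0561]
ptr0.083 234 237.3 104 [0.4904 0.0551]
ptr0.083 235 237.49 34 [0.488  0.0546]
[[ 80  79  72  58  48  64  82  89  88  88  87  88]
 [ 79  75  77  68  55  61  79  89  88  88  89  89]
 [ 86  85  86  80  80  80  81  84  82  81  81  81]
 [ 89  89  89  93 105 103  82  66  57  54  53  56]
 [ 89  88  86  85  91  86  64  43  34  30  30  32]
 [ 89  85  75  63  63  71  64  45  31  26  27  26]
 [ 87  76  57  40  46  69  77  61  38  29  28  28]
 [ 81  64  41  30  40  68  86  75  48  30  28  27]
 [ 68  47  31  27  33  62  94  92  62  36  28  27]
 [ 56  35  27  27  28  47  78  91  73  44  28  28]
 [ 48  30  27  27  26  33  61  90  82  50  30  27]
 [ 43  28  26  27  26  28  41  62  61  44  30  27]
 [ 39  26  26  27  26  27  29  34  36  31  29  28]]
```

The pointer stands at the mark to within measurement error: tip about 1.12 to 1.13 rad, mark about 1.16, and the two lines run parallel. The crop shows the pointer tip at (302,228) meeting the red mark at (303,212). The dial is released.

The flask axis comes out at (0.635, -0.248), with the stopper's middle at z 0.183, as it should be. Now I'll move above it.

```bash
python3 -c "
from h import *
print(tool(np.array([.635,-.248,.2775])-arm.read_state()['eef_pos']))"
```

```text
[ 1.27041233e+01  8.08349981e+00 -1.21821926e-02]
```

```bash
python3 -m jog '[{"claw":1,"offset":[4.2,2.7,0],"angular":[0,0,0]},{"claw":1,"offset":[8.5,5.4,0],"angular":[0,0,0]},{"claw":1,"offset":[12.7,8.1,0],"angular":[0,0,0]},{"claw":1,"offset":[12.7,8.1,1],"angular":[0,0,0]},{"claw":1,"offset":[12.7,8.1,1],"angular":[0,0,0]}]'
python3 - <<'E'
from h import *
p=arm.read_state()['eef_pos'];print(tool(np.array([.635,-.248,.143])-p))
c=snap('side','s2.png')
x=c['image'][120:300,250:490,::-1];cv2.imwrite('pics/s2.png',cv2.resize(x,(800,600),interpolation=2))
print(proj(c,[p,[.635,-.248,.14]]))
E
```

```text
time: 7.45
eef_pos: [0.6335, -0.249, 0.2659]
eef_rot: [-3.075, -0.638, 0.004]
ft_force: [-0.9, 0.5, -0.1]
grip_width: 1.001
gripper_force: 0.0
[ 2.04146101e-01 -6.04592279e-03  1.22926636e+01]
[[338.09002593 160.25500921]
 [335.46217078 220.1654851 ]]
```

View pics/s2.png

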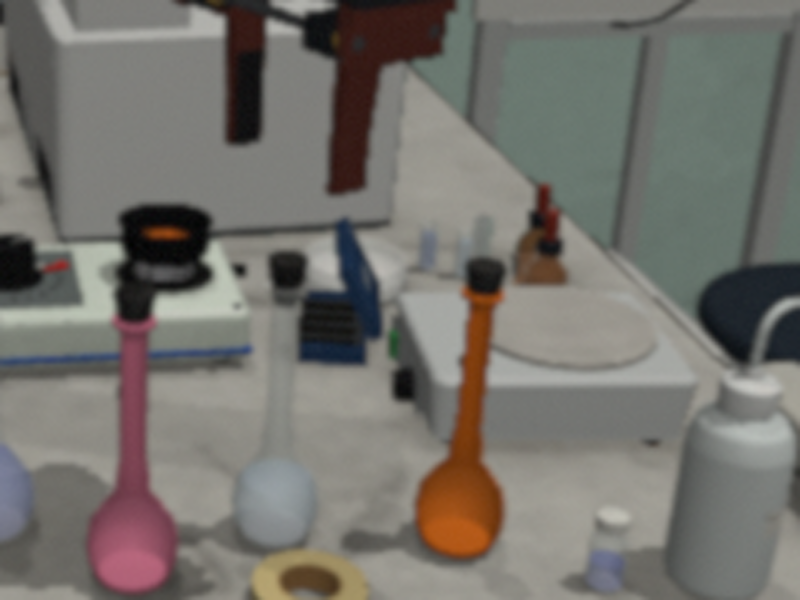

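The open fingers, at crop (245,130) and (345,180), stand centred over the clear flask's stopper at (288,268). The pink and orange flasks are clear of them. Now I'll descend and grip at 45 N.

```bash
python3 -m jog '[{"claw":1,"offset":[0.1,0,3],"angular":[0,0,0]},{"claw":1,"offset":[0.1,0,6],"angular":[0,0,0]},{"claw":1,"offset":[0.1,0,9],"angular":[0,0,0]},{"claw":1,"offset":[0.1,0,11.5],"angular":[0,0,0]},{"claw":1,"offset":[0.1,0,12.2],"angular":[0,0,0]}]' 10
python3 -m jog '[{"claw":0.1,"offset":[0,0,0],"angular":[0,0,0]},{"claw":0.1,"offset":[0,0,0],"angular":[0,0,0]},{"claw":0.1,"offset":[0,0,0],"angular":[0,0,0]},{"claw":0.1,"offset":[0,0,0],"angular":[0,0,0]},{"claw":0.1,"offset":[0,0,0],"angular":[0,0,0]}]' 10
```

```text
time: 8.12
eef_pos: [0.6338, -0.2496, 0.1447]
eef_rot: [-3.076, -0.636, 0.003]
ft_force: [0.4, 0.1, -0.3]
grip_width: 0.998
gripper_force: 0.0
time: 8.75
eef_pos: [0.6357, -0.2499, 0.1456]
eef_rot: [3.076, 0.636, 0.001]
ft_force: [-0.7, 0.6, 0.1]
grip_width: 0.469
gripper_force: 0.0
```

```bash
python3 -m jog '[{"claw":0.1,"offset":[0,0,0],"angular":[0,0,0]},{"claw":0.1,"offset":[0,0,0],"angular":[0,0,0]},{"claw":0.1,"offset":[0,0,0],"angular":[0,0,0]},{"claw":0.1,"offset":[0,0,0],"angular":[0,0,0]},{"claw":0.1,"offset":[0,0,0],"angular":[0,0,0]}]' 48
```

```text
time: 9.38
eef_pos: [0.6355, -0.2497, 0.1453]
eef_rot: [-3.076, -0.636, 0.0]
ft_force: [-0.7, 0.2, 0.5]
grip_width: 0.272
gripper_force: 48.0
```

Gripped: 23.9 mm wide at 48 N, matching the neck. Lifting.

```bash
python3 -m jog '[{"claw":0.1,"offset":[0,0,-1],"angular":[0,0,0]},{"claw":0.1,"offset":[0,0,-4],"angular":[0,0,0]},{"claw":0.1,"offset":[0,0,-8],"angular":[0,0,0]},{"claw":0.1,"offset":[0,0,-12],"angular":[0,0,0]},{"claw":0.1,"offset":[0,0,-14],"angular":[0,0,0]}]'
python3 -c "
from h import *
s=arm.read_state();p=s['eef_pos'];print(p,tool(np.array([.610,.052,p[2]])-p))"
```

```text
time: 10.0
eef_pos: [0.6364, -0.2504, 0.289]
eef_rot: [3.074, 0.635, 0.006]
ft_force: [0.5, -0.9, -1.0]
grip_width: 0.269
gripper_force: 48.0
[ 0.63642078 -0.25042321  0.28898559] [  9.56170409 -28.81230963  -0.05666126]
```

```bash
python3 -m jog '[{"claw":0.1,"offset":[1.2,-3.6,0],"angular":[0,0,0]},{"claw":0.1,"offset":[2.4,-7.2,0],"angular":[0,0,0]},{"claw":0.1,"offset":[3.6,-10.8,0],"angular":[0,0,0]},{"claw":0.1,"offset":[4.8,-14.4,0],"angular":[0,0,0]},{"claw":0.1,"offset":[6,-18,0],"angular":[0,0,0]}]'
python3 -m jog '[{"claw":0.1,"offset":[1.2,-3.6,0],"angular":[0,0,0]},{"claw":0.1,"offset":[2.4,-7.2,0],"angular":[0,0,0]},{"claw":0.1,"offset":[3.5,-10.3,0],"angular":[0,0,0]},{"claw":0.1,"offset":[3.5,-10.7,0],"angular":[0,0,0]},{"claw":0.1,"offset":[3.5,-10.7,0],"angular":[0,0,0]}]'
python3 - <<'E'
from h import *
s=arm.read_state();p=s['eef_pos'];print(tool(np.array([.609,.052,p[2]])-p))
c=snap('side');x=c['image'][110:260,210:410,::-1];cv2.imwrite('pics/s3.png',cv2.resize(x,(800,600),interpolation=2))
print(proj(c,[p,[.609,.052,.097]]))
E
```

```text
time: 10.62
eef_pos: [0.6191, -0.0599, 0.2861]
eef_rot: [3.076, 0.636, 0.001]
ft_force: [0.2, -0.4, -1.2]
grip_width: 0.266
gripper_force: 48.0
time: 11.25
eef_pos: [0.609, 0.0504, 0.2857]
eef_rot: [3.076, 0.635, 0.001]
ft_force: [-0.6, 0.4, -1.6]
grip_width: 0.271
gripper_force: 48.0
[ 6.51648618e-02 -1.50000470e-01 -1.27424142e-04]
[[301.18078195 113.9575274 ]
 [299.74857408 185.32950889]]
```

View pics/s3.png

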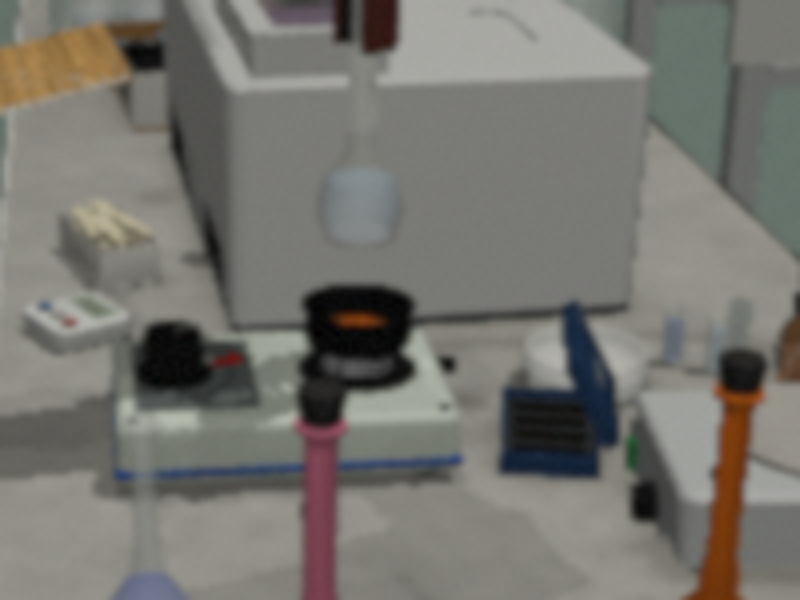

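The flask hangs upright with its bulb at crop (361,205), over the cradle whose rim is centred at (358,302). That is within about 1 mm. Now I'll lower it into the cup.

```bash
python3 -m jog '[{"claw":0.1,"offset":[0,-0.1,1],"angular":[0,0,0]},{"claw":0.1,"offset":[0,-0.1,2.5],"angular":[0,0,0]},{"claw":0.1,"offset":[0,-0.1,4],"angular":[0,0,0]},{"claw":0.1,"offset":[0,-0.1,5],"angular":[0,0,0]},{"claw":0.1,"offset":[0,-0.1,5.7],"angular":[0,0,0]}]' 55
python3 -m jog '[{"claw":0.1,"offset":[0,0,0.2],"angular":[0,0,0]},{"claw":0.1,"offset":[0,0,0.4],"angular":[0,0,0]},{"claw":0.1,"offset":[0,0,0.6],"angular":[0,0,0]},{"claw":0.1,"offset":[0,0,0.8],"angular":[0,0,0]},{"claw":0.1,"offset":[0,0,0.8],"angular":[0,0,0]}]'
```

```text
time: 11.92
eef_pos: [0.6083, 0.0521, 0.2273]
eef_rot: [-3.076, -0.636, 0.001]
ft_force: [-0.3, 0.5, -1.3]
grip_width: 0.267
gripper_force: 55.0
time: 12.55
eef_pos: [0.6086, 0.0522, 0.2204]
eef_rot: [3.076, 0.636, 0.0]
ft_force: [-0.7, 0.1, -1.0]
grip_width: 0.271
gripper_force: 55.0
```

```bash
python3 -m jog '[{"claw":0.1,"offset":[0,0,0.2],"angular":[0,0,0]},{"claw":0.1,"offset":[0,0,0.4],"angular":[0,0,0]},{"claw":0.1,"offset":[0,0,0.6],"angular":[0,0,0]},{"claw":0.1,"offset":[0,0,0.8],"angular":[0,0,0]},{"claw":0.1,"offset":[0,0,0.8],"angular":[0,0,0]}]'
python3 -m jog '[{"claw":0.1,"offset":[0,0,0.2],"angular":[0,0,0]},{"claw":0.1,"offset":[0,0,0.4],"angular":[0,0,0]},{"claw":0.1,"offset":[0,0,0.6],"angular":[0,0,0]},{"claw":0.1,"offset":[0,0,0.8],"angular":[0,0,0]},{"claw":0.1,"offset":[0,0,0.8],"angular":[0,0,0]}]'
```

```text
time: 13.18
eef_pos: [0.6087, 0.0522, 0.2125]
eef_rot: [3.076, 0.636, 0.001]
ft_force: [-1.1, 0.3, 5.1]
grip_width: 0.267
gripper_force: 55.0
time: 13.8
eef_pos: [0.6092, 0.0524, 0.2053]
eef_rot: [-3.076, -0.636, -0.003]
ft_force: [-0.5, 0.5, 9.7]
grip_width: 0.269
gripper_force: 55.0
```

```bash
python3 -m jog '[{"claw":0.1,"offset":[0,0,0.1],"angular":[0,0,0]},{"claw":0.1,"offset":[0,0,0.2],"angular":[0,0,0]},{"claw":0.1,"offset":[0,0,0.3],"angular":[0,0,0]},{"claw":0.1,"offset":[0,0,0.3],"angular":[0,0,0]}]'
```

```text
time: 14.3
eef_pos: [0.6102, 0.0527, 0.204]
eef_rot: [-3.076, -0.636, -0.007]
ft_force: [-2.4, 0.9, 15.9]
grip_width: 0.266
gripper_force: 55.0
```

```bash
python3 -m jog '[{"claw":0.1,"offset":[0,0,0.1],"angular":[0,0,0]},{"claw":0.1,"offset":[0,0,0.1],"angular":[0,0,0]},{"claw":0.1,"offset":[0,0,0.1],"angular":[0,0,0]},{"claw":0.1,"offset":[0,0,0.1],"angular":[0,0,0]}]'
python3 - <<'E'
from h import *
c=snap('side');x=c['image'][110:260,210:410,::-1];cv2.imwrite('pics/s4.png',cv2.resize(x,(800,600),interpolation=2))
s=arm.read_state();print(s['ft_force'],s['eef_pos'])
E
```

```text
time: 14.8
eef_pos: [0.6107, 0.0529, 0.204]
eef_rot: [-3.076, -0.636, -0.01]
ft_force: [-3.0, 0.1, 20.4]
grip_width: 0.265
gripper_force: 55.0
[-2.70612572  0.15292709 19.51504066] [0.61074897 0.05290432 0.20400142]
```

View pics/s4.png

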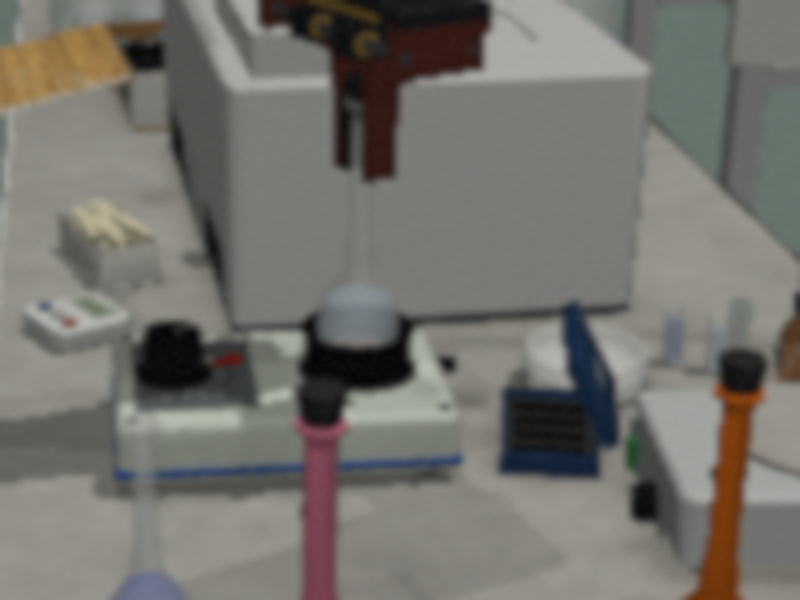

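The flask stands upright in the cup at crop (358,320) and the spring is fully compressed. The wrist force is 20 N and the TCP has stopped at z 0.204, which is 16 mm below where the flask met the seat. Handing in.

```bash
python3 -c "
from workcell import arm
print(arm.sign_off())"
```

```text
the job is handed in; nothing more can be done
None
```

I turned the dial to the red mark and let go of it (pointer measured within about 0.04 rad of the mark); the clear flask stands upright in the cradle, held down at its lower stop, and the job is handed in at about 15 s.

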